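# Hang and lock the slotted wire guide on its stand

## Robot

A 7-joint arm with a two-finger parallel gripper is mounted at the origin on the work surface. World frame = base frame: x ahead of the robot, y to its left, z up, the work surface at z = 0. Lengths are in m, angles in rad, forces in N, time in s.
With the tool pointing down it reaches from about 0.4 to 0.875 m from the base axis. Payload 19.3 kg.
Tool frame: the origin (TCP) lies between the finger pads, 19 mm behind the fingertips; this is the grasp point; z points along the fingers, y is the line along which they close (so a half turn about z gives the same grasp; the last joint's range is limited). The gripper opens to 85 mm and grips with 20 to 120 N. Pads are 22 mm wide; open, the fingers measure 114 mm over their backs; the gripper's body (76 mm by 85 mm) begins 54 mm behind the grasp point. The pads swing forward as they close: fully open they stand 13 mm farther back than shut.
Start: joints at [1.131, 0.521, -0.036, 1.599, 0.021, 1.021, -0.113], TCP at [0.226, -0.583, 0.25] pointing down, gripper open.
Joint ranges: [-2.91, 2.91], [-0.3, 2.13], [-1.5, 1.42], [0.17, 2.43], [-1.26, 4.41], [0.16, 1.93], [-2.52, 2.52]. Speed limits (rad/s): [1.89, 1.89, 2.39, 2.39, 3.01, 3.01, 3.01].

## Interface

Orientations are given as [roll, pitch, yaw] about the fixed x, y, z axes, in that order (R = Rz(yaw) Ry(pitch) Rx(roll)).
In Python, from workcell import readout, grab_frame, camera_info, workorder gives the robot as it stands. The module is installed in compiled form; this text tells all that it offers.
- The arm moves only by the tool drive_tool, never from a script. Its argument "targets" is a list of rows, each an object of numbers: "dx", "dy", "dz": the shift along the tool's x, y, z as a fraction of full scale; "yaw": the turn about the tool's z as a fraction of full scale; "fingers": the closure, from 0 (fully open) to 1 (shut). In form: [{"dx": .., "dy": .., "dz": .., "yaw": .., "fingers": ..}, ...]. A call has 1 to 20 rows; each row shifts and turns the commanded pose from where the row before left it, along the tool's axes as they then stand; what a row does not reach is not made up. Full scale, the value 1, is 0.1 m for a shift and 90 degrees for a turn. A row lasts 1/10 s, in which the tool goes at most 50 mm and 8.59 degrees, less where a joint would pass 70% of its speed; a pose out of reach is approached as far as the arm can. A call with a number of a shift or a turn outside -1 to 1 is refused whole. A call with a gripper value outside its range is refused whole. The fingers move at their own pace and stop on an object; "squeeze" is the grip in N (left out, the last holds). Time passes only in rows, so rows that do not move let the fingers close. It gives the time, the measured TCP pose, the force, the opening and the grip force at its end, in the units of the state.
- readout.observe(): the state, without advancing time (a new reading comes with each control period).
- grab_frame(name): name is "side" or "top"; returns the picture (420x560x3 uint8, blue, green, red); there is no depth.
- camera_info(name): a dict with "fx", "fy", "cx", "cy" (pixels), "T" (4x4, takes a point from camera to world coordinates). Camera axes: x right, y up, looking along -z (the intrinsics and any distortion apply to the point x, -y, -z); pixel columns grow to the right and rows downward; lengths in m; the calibration is good to about 2 mm. A picture is of the moment at which its call begins. camera_info takes no time and is no camera call.
- workorder.job_done(): hands the job in; it is judged then, once.
The state is a dict: "clock": time; "qpos": joint angles; "qd": joint speeds; "joint_efforts": joint torques, N m; "position": TCP position; "tool_rot": TCP orientation; "force": force on the tool from outside, world axes, zero at the start; "moment": the same for the moment, N m; "grip_width": finger opening in m; "finger_force": force on a finger pad.
Only numpy, scipy, OpenCV 4.12 (cv2) and the standard library are available. Lean on these libraries where they do the work, as an engineer would, in place of code of your own. Each camera call takes 0.05 s, during which the arm holds its last target. There are 200 camera calls.

## Task

Fit the wire guide plate with the open side slot to the grey guide stand: pull the stand's black spring-plunger handle up and turn it so that it stays up by itself, then take the plate from the rack, slide its slot sideways onto the headed stud and let it hang there by itself. Finally turn the handle back so the plunger drops into the notch in the plate's arm and locks it. Leave the other plate, the spools and the tape stand where they are.

Things in the scene. Friction and masses are not known exactly. Their poses are not given: they have to be found in the camera images.
- stand: Grey guide stand, fixed to the bench. Origin on the bench under the stud; x along the stud to its head (away from the robot), y sideways, z up. Base 160 x 180 x 12 mm. Post 50 mm wide (x -50 to -20 mm, top 180 mm above the bench) carries the stud. An arm at y = -62 mm (30 mm wide, x -46 to 16, z 202 to 210 mm) carries the plunger; on it a dark crown, radius 15, up to z 234 mm.
- stud (a point): Middle of the steel stud's free length, on its axis, 155 mm above the bench; axes as the stand's. Stud level along x, 12 mm diameter. The plate goes in the 15 mm gap between a collar (32 mm diameter, at x = -7.5 mm) and the head (26 mm diameter, x 7.5 to 13 mm), so it must come on sideways, moving in the stand's -y.
- handle_top (a point): On the plunger's vertical axis (stand x 0, y -62 mm), 2 mm under the top face of its black handle, 255 mm above the bench when locked; moves with it. Handle 20 mm wide along this point's x (grip across this), 44 mm along y, 20 mm high; locked, its underside is 3 mm above the crown, so grip with the TCP at this point. Its 8 mm pin ends 80 mm below this point and, when down, blocks the plate's arm.
- plunger (a joint): Lift of the spring plunger in m: 0 down (locked), about 0.020 parked in the rest notch, 0.028 end stop. Spring and weight pull down with 4 N (down) to 8 N (up). Lift over 0.023 to turn it. The rest notch is 3 mm deep: lift 4 mm or more to turn it back. Let go at turn 0 it drops by itself.
- plunger_turn (a joint): Turn of handle and plunger in rad, counter-clockwise from above: 0 locked (handle's axes then turned -0.6 rad about z from the stand's), rest notch 1.1 to 1.25, end stop 1.25. It can turn only while lifted, and lightly.
- bracket: Wire guide: upright aluminium plate 8 mm thick, 200 high, 0.3 to 0.5 kg, loose in a rack groove (25 mm deep, 1 mm play, foot 10 mm above the bench). Origin at the foot under the seat; x thickness (within 0.7 rad of the stand's x), y width, z up. Lower body y -32 to 40 mm, z to 91; white wheel, 36 mm diameter, z 45, 5 mm out of each face. Arm above the slot: y -76 to 40, z 111 to 133.
- seat (a point): On the bracket, 105 mm above its foot, y 0: where the stud's axis lies when it hangs home; axes as the bracket's. Slot 17 mm high, open at y = -32 mm, closed at 8.5, with a 3 mm deep, 17 mm wide seat in its roof at y 0. While the slot slides over the stud, this point must be 3 to 8 mm above the stud's axis; then lower. Centre of mass about 30 mm below.
- tab_top (a point): Top edge of the bracket's grip tab, 200 mm above the foot, y = 0; tab 30 mm wide, 8 mm thick, 67 mm high. Grip it across the 8 mm.
- rack: Grey plastic rack fixed to the bench, 170 x 120 mm, 35 mm high, with two parallel grooves at x = -55 and 55 mm running along y; one plate stands in each, which is which varies. Origin on the bench under its middle.
- plain_plate: The other plate in the rack, same height, tab and wheel, 64 mm wide, but with a closed square 20 mm window instead of an open slot and no arm; leave it. Axes and origin as the bracket's.
- spool_a: Small black wire spool with copper, 56 mm diameter, 38 mm high, near the robot; origin under its centre.
- spool_b: Same spool, on the far side of the bench; origin under its centre.
- tape_stand: Red tape dispenser 70 x 140 mm, with a tape roll up to 95 mm high, on the far side; origin under its centre.
- notch (a point): Middle of the floor of the upward-open notch in the bracket's arm (y -62 mm, 119 mm above the foot), 16 mm wide, 14 mm deep; the plunger's pin drops into it.
Mind the look-alikes: they are no part of the job. What is shaped like the bracket but blue or red is not meant.

How it is judged:
On the way, in this order (a step that is already met when the one before it is completed fails the run):
1. the plunger is parked: up and turned into its rest notch, staying there with the fingers off it (value of joint plunger above 0.017 m and value of joint plunger_turn above 0.95 rad and contact force between plunger and the fingers below 0.2 N), for 0.2 s.
2. the slotted plate hangs on the stud by its slot, let go (x of stud in the frame of seat between -0.008 and 0.008 m and y of stud in the frame of seat between -0.006 and 0.006 m and z of stud in the frame of seat between -0.003 and 0.003 m and contact force between bracket and the fingers below 0.2 N and linear speed of bracket below 0.05 m/s), for 0.2 s.
At the end, for the whole second after the job is handed in: The slotted plate hangs upright (within 0.15 rad) and still on the stud, the stud in the slot's seat (within 6 mm sideways, 3 mm in height, 8 mm along the stud), and the plunger is down (lift under 4 mm) and turned back (under 0.2 rad), its pin in the plate's notch; all let go (value of joint plunger below 0.004 m and value of joint plunger_turn below 0.2 rad and x of stud in the frame of seat between -0.008 and 0.008 m and y of stud in the frame of seat between -0.006 and 0.006 m and z of stud in the frame of seat between -0.003 and 0.003 m and angle between bracket's own z axis and vertical below 0.15 rad and linear speed of bracket below 0.03 m/s); the robot touches nothing.
It fails at once if the other plate, a spool or the tape stand is pushed away by more than 30 mm (distance of any of plain_plate, spool_a, spool_b, tape_stand from where it was at the start of the episode above 0.03 m).
It also fails if it takes over 66 s, if anything falls off the work surface, if the arm or the gripper's body presses on something with over 40 N, if the wrist force passes 120 N, or if a joint passes its speed limit or range.

## Working session

There is one attempt and no reset: what is moved stays moved. The work goes in short steps, Python scripts to look and compute and a tool call to move; the robot and the scene stay as the last step left them, time stands still between calls to the robot, and variables do not carry over. Pictures are saved under pics/ and viewed, at most 10 in all, crops included, and the job is handed in when it is done.

Besides the shell and the picture viewer there is one more tool, called by a JSON object that holds its "fn" and its "kwargs". drive_tool: Moves the arm, as the interface text tells. Shift numbers are shares of 0.1 m and turn numbers shares of 90 degrees, none past 1 either way. Its arguments: {"type":"object","properties":{"targets":{"type":"array","items":{"type":"object","properties":{"dx":{"type":"number","minimum":-1,"maximum":1},"dy":{"type":"number","minimum":-1,"maximum":1},"dz":{"type":"number","minimum":-1,"maximum":1},"yaw":{"type":"number","minimum":-1,"maximum":1},"fingers":{"type":"number"}}}},"squeeze":{"type":"number"}},"required":["targets"]}

```bash
mkdir -p pics
python3 - <<'E'
from workcell import readout, grab_frame, camera_info
import cv2,numpy as np
for n in("side","top"):
    f=grab_frame(n);cv2.imwrite(f"pics/{n}0.png",f)
    c=camera_info(n);print(n,{k:(np.round(v,4).tolist()) for k,v in c.items()})
print(readout.observe())
E
```

```text
side {'fx': 426.9364, 'fy': 426.9364, 'cx': 281.7885, 'cy': 204.6756, 'T': [[-0.8251, 0.427, -0.3701, 0.0933], [-0.565, -0.614, 0.5511, 0.6833], [0.0081, 0.6638, 0.7479, 0.999], [0.0, 0.0, 0.0, 1.0]]}
top {'fx': 528.2438, 'fy': 528.2438, 'cx': 286.0504, 'cy': 198.5133, 'T': [[-0.0122, 0.997, -0.0764, 0.3962], [-0.9998, -0.0111, 0.0143, 0.0727], [0.0134, 0.0766, 0.997, 1.3777], [0.0, 0.0, 0.0, 1.0]]}
{'clock': 0.1, 'qpos': array([ 1.13080224,  0.52195763, -0.03634333,  1.59992448,  0.02120061,
        1.02112077, -0.11278585]), 'qd': array([ 1.19222522e-04, -1.60826262e-03,  3.99632781e-04, -9.68441613e-04,
        5.71519630e-04, -4.78153322e-05,  3.45556703e-04]), 'joint_efforts': array([ 4.21675475e-03, -9.28490639e+01,  1.98355369e+00, -3.70532691e+01,
        1.79007783e-02,  5.33866420e-03, -9.77727723e-06]), 'position': array([ 0.22576739, -0.58250024,  0.24949059]), 'tool_rot': array([-3.14056941e+00,  6.44967773e-05,  3.69810910e-01]), 'force': array([-0.19639078,  0.2536212 , -0.25491107]), 'moment': array([ 0.01100087, -0.00825939,  0.00046701]), 'finger_force': 0.0, 'grip_width': 0.08576699357608483}
```

View pics/side0.png

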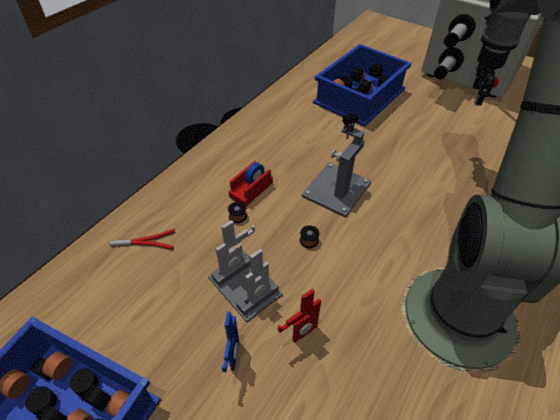

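View pics/top0.png

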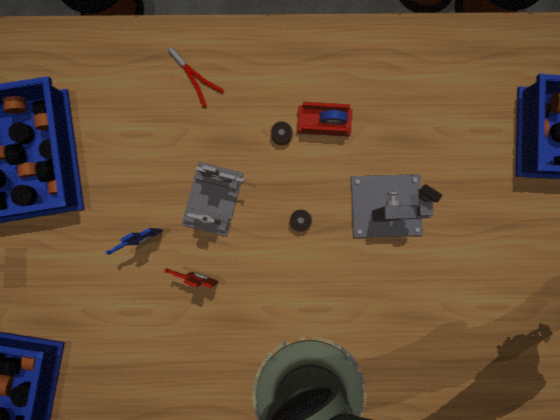

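The side view shows the stand at (338,185) and the rack at (245,285), and the top view shows them at (390,205) and (214,200). Candidates for the plate:
- Far grey plate, top (220,173), side (232,250), with an arm.
- Near grey plate, top (207,218), side (260,278).
- Blue plate, top (135,240).
- Red plate, top (190,278).

I choose the far grey plate and will check it in a close crop.

Run:
```python
import cv2,numpy as np
s=cv2.imread("pics/side0.png");t=cv2.imread("pics/top0.png")
def c(im,x,y,w=100,h=75): return cv2.resize(im[y:y+h,x:x+w],(400,300),interpolation=cv2.INTER_CUBIC)
m=np.vstack([np.hstack([c(s,195,212,128,96),c(t,170,155)]),np.hstack([c(s,290,105,144,108),c(t,345,170)])])
cv2.imwrite("pics/m0.png",m)
```

```text
(no output)
```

View pics/m0.png

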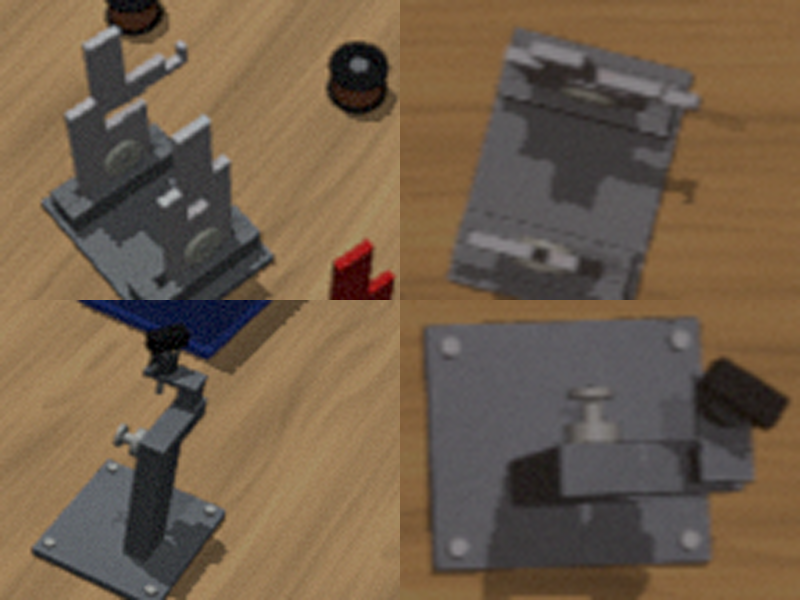

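The crop confirms it. The far plate has the arm and open slot, and the near one has a closed window and no arm. Next I measure.

```bash
cat > h.py <<'E'
import cv2,numpy as np
from workcell import camera_info
def ray(n,u,v):
    c=camera_info(n);T=np.array(c["T"])
    d=T[:3,:3]@np.array([(u-c["cx"])/c["fx"],-(v-c["cy"])/c["fy"],-1.]);return T[:3,3],d/np.linalg.norm(d)
def plane(n,u,v,z):
    o,d=ray(n,u,v);return o+d*(z-o[2])/d[2]
def tri(a,b):
    o1,d1=ray("side",*a);o2,d2=ray("top",*b)
    s=np.linalg.lstsq(np.c_[d1,-d2],o2-o1,rcond=None)[0];p,q=o1+s[0]*d1,o2+s[1]*d2
    return (p+q)/2,np.linalg.norm(p-q)
def proj(n,P):
    c=camera_info(n);T=np.array(c["T"]);p=T[:3,:3].T@(np.array(P)-T[:3,3])
    return np.array([c["cx"]-c["fx"]*p[0]/p[2],c["cy"]+c["fy"]*p[1]/p[2]])
E
python3 - <<'E'
from h import *
np.set_printoptions(precision=4,suppress=True)
print(camera_info("top").keys())
S=cv2.imread("pics/side0.png");t=cv2.imread("pics/top0.png")
g={"side":cv2.cvtColor(S,6),"top":cv2.cvtColor(t,6)}
l=cv2.createLineSegmentDetector().detect(g["top"])[0][:,0]
for a in l:
    L=np.hypot(a[2]-a[0],a[3]-a[1])
    m=(a[:2]+a[2:])/2
    if L>12 and 160<m[1]<245 and (175<m[0]<250 or 345<m[0]<445): print("seg",a.round(1),round(L,1),"ang",round(np.degrees(np.arctan2(a[3]-a[1],a[2]-a[0]))%180,1))
def blobs(n,box,fn,mn):
    x,y,w,h=box;m=fn(g[n][y:y+h,x:x+w].astype(int)).astype(np.uint8)
    k,_,st,ce=cv2.connectedComponentsWithStats(m)
    for i in range(1,k):
        if st[i,4]>=mn: print(n,"blob",st[i]+[x,y,0,0,0],ce[i]+[x,y])
print("handle");blobs("top",(410,175,40,35),lambda a:a<45,25);blobs("side",(335,105,35,35),lambda a:a<45,25)
print("bright")
blobs("top",(190,155,60,75),lambda a:a>150,8);blobs("side",(205,215,80,80),lambda a:a>165,8)
print("stand bright");blobs("top",(345,170,80,70),lambda a:a>135,4);blobs("side",(295,105,80,110),lambda a:a>140,4)
for p in [(357.5,181.5),(415,180),(417.5,230),(359.5,231.75)]: print(plane("top",*p,.014))
E
```

```text
dict_keys(['fx', 'fy', 'cx', 'cy', 'T'])
seg [219.4 175.7 234.2 179. ] 15.2 ang 12.6
seg [437.  201.8 424.4 200.8] 12.7 ang 4.9
seg [188.9 215.1 204.4 221.9] 16.9 ang 24.0
seg [425.3 183.6 441.5 193.8] 19.1 ang 32.2
seg [370.8 209.9 384.7 205.3] 14.6 ang 161.7
seg [417.9 203.1 417.8 189.4] 13.8 ang 89.4
seg [386.8 218.1 413.1 216.5] 26.4 ang 176.4
seg [365.1 236.7 372.1 210.4] 27.3 ang 104.9
seg [391.9 242.8 365.6 244.1] 26.4 ang 177.3
seg [209.4 215.  189.3 213. ] 20.3 ang 5.8
seg [390.6 220.9 374.4 221.2] 16.3 ang 179.0
seg [235.6 175.5 220.6 171.9] 15.5 ang 13.5
seg [351.1 226.9 349.4 178.1] 48.8 ang 88.0
seg [364.4 238.5 351.9 238.8] 12.5 ang 178.7
seg [420.6 236.6 401.9 235.8] 18.8 ang 2.4
seg [236.  204.5 230.5 221. ] 17.4 ang 108.5
seg [234.7 202.  221.7 198.7] 13.3 ang 14.1
seg [418.2 218.7 405.6 219.6] 12.6 ang 176.0
seg [181.5 223.3 185.8 205.4] 18.5 ang 103.6
seg [353.3 206.9 353.7 228.1] 21.3 ang 88.9
seg [399.4 173.1 416.9 173.3] 17.5 ang 0.6
seg [350.6 175.9 363.1 175.5] 12.5 ang 178.2
seg [364.4 174.5 398.1 174.3] 33.8 ang 179.7
seg [351.6 178.1 353.2 198.1] 20.0 ang 85.5
seg [213.1 164.3 242.2 172. ] 30.0 ang 14.8
handle
top blob [419 185  23  17 270] [428.6333 194.2519]
side blob [335 105  35  31 676] [353.108  115.3151]
side blob [354 136   9   4  25] [358.16 137.8 ]
bright
side blob [223 221   9   6  14] [227.1429 223.6429]
side blob [251 250  10   7  16] [255.4375 253.    ]
side blob [247 273   5   4   9] [249.2222 274.4444]
stand bright
side blob [342 124   1   4   4] [342.  125.5]
side blob [335 152   7   3  14] [338.2143 153.1429]
side blob [365 179   2   2   4] [365.5 179.5]
side blob [307 191   2   2   4] [307.5 191.5]
side blob [343 208   2   2   4] [343.5 208.5]
[ 0.543  -0.1333  0.014 ]
[ 0.5453 -0.2835  0.014 ]
[ 0.4152 -0.2859  0.014 ]
[ 0.4125 -0.1355  0.014 ]
```

Run:
```python
from h import *
np.set_printoptions(precision=4,suppress=True)
S=cv2.imread("pics/side0.png");t=cv2.imread("pics/top0.png")
m=(S.max(2)<50).astype(np.uint8);b=m[112:136,338:362];print(*["".join(".#"[i] for i in r) for r in b],sep="\n")
h=plane("top",428.63,194.25,.247);print("handle",h,"side proj",proj("side",h))
th=.017;R=np.array([[np.cos(th),-np.sin(th)],[np.sin(th),np.cos(th)]])
o=h[:2]-R@[0,-.062];print("stand origin from handle",o)
for n,p in dict(head=(.0103,0,.155),headtop=(.0103,0,.168),collar=(-.0100,0,.155),notch=(0,-.062,.17)).items():
    q=np.r_[o+R@p[:2],p[2]];print(n,q,"top",proj("top",q),"side",proj("side",q))
g=cv2.cvtColor(t,6);print("top stud 384-402 x 188-206");print(g[188:208,384:402])
print("top tab 200-248 x163-184");
for r in range(163,185):print(r,*["%3d"%v for v in g[r,200:248]])
print("tab side",);gs=cv2.cvtColor(S,6)
for r in range(218,232):print(r,*["%3d"%v for v in gs[r,218:240]])
```

```text
........................
...............###......
..........#########.....
.........###########....
....################....
.....################...
.....################...
.....###############....
.....###############....
.....###############....
.....##############.....
......########..#.......
.......####.##.#........
.......#####.###........
.......#########........
......##########........
......#.########........
........########........
.......#########........
....###########.........
.......###.##...........
.........###............
.........#####..........
.............##.........
handle [ 0.4886 -0.2511  0.247 ] side proj [350.075  119.7437]
stand origin from handle [ 0.4876 -0.1892]
head [ 0.4979 -0.189   0.155 ] top [390.7632 193.9319] side [333.3017 154.5468]
headtop [ 0.4979 -0.189   0.168 ] top [391.9536 193.4513] side [333.7376 151.2147]
collar [ 0.4776 -0.1893  0.155 ] top [391.1497 202.6222] side [339.3687 157.132 ]
notch [ 0.4886 -0.2511  0.17  ] top [419.1777 197.0807] side [346.7982 140.5923]
top stud 384-402 x 188-206
[[ 94  94  94  94  94  95  95  94  93  93
[... 6393 characters left out ...]
 168 167 145 108  77  67  60  82  89  84  77  76  75  75
225 133 137 142 144 151 156 172 166 168 142  96  62  60  58  59  77 117 123 104  82  82  76
226 136 140 138 125 153 167 168 140 109  82  52  58  55  59  56  78 123 133 124 119 120 121
227 139 138 131 100 117 125 118  85  61  53  54  63  61  57  60  69 111 126 128 121 126 130
228 139 137 134 106  79  73  67  66  55  60  58  58  61  57  63  59 110 131 121 123 132 128
229 135 136 136 105  73  59  60  54  55  58  59  60  65  59  57  60  99 120 121 132 128 125
230 131 135 135 107  78  51  59  59  66  63  60  56  59  63  54  56  97 123 130 129 125 122
231 135 135 133 121  77  53  59  62  61  55  66  57  62  62  60  58  90 121 128 129 121 119
```

Run:
```python
from h import *
np.set_printoptions(precision=4,suppress=True)
print("head back edge",plane("top",392,193.7,.168),"head front",plane("top",392,191.4,.168))
print("collar front",plane("top",392.5,200.2,.171),"collar back", plane("top",392.5,204.8,.171))
g=cv2.cvtColor(cv2.imread("pics/top0.png"),6)
m=np.zeros_like(g);m[164:172,202:217]=g[164:172,202:217]>105
m[164:168,200:202]=0;m[167:172,200:202]=0
m[169:172,202:204]=0;m[170:172,202:206]=0
ys,xs=np.nonzero(m);print(len(xs),xs.mean(),ys.mean(),cv2.minAreaRect(np.c_[xs,ys].astype(np.float32)))
gs=cv2.cvtColor(cv2.imread("pics/side0.png"),6);q=np.zeros_like(gs);q[221:228,221:233]=gs[221:228,221:233]>144
Y,X=np.nonzero(q);print(len(X),X.mean(),Y.mean())
t=plane("top",xs.mean(),ys.mean(),.21);print("tab",t,"side proj",proj("side",t),tri((X.mean(),Y.mean()),(xs.mean(),ys.mean())))
# arm top line: z=.143
a=plane("top",220,173.9,.143);b=plane("top",233,177.2,.143);d=a-b;print("arm dir yaw",np.arctan2(-d[0],d[1]))
for s in [(235.6,175.5,220.6,171.9),(219.4,175.7,234.2,179.)]:
    a=plane("top",*s[:2],.143);b=plane("top",*s[2:],.143);d=a-b;d=d*np.sign(d[1]);print(np.arctan2(-d[0],d[1]),a,b)
s=(213.1,164.3,242.2,172.);a=plane("top",*s[:2],.035);b=plane("top",*s[2:],.035);d=a-b;print("rack",np.arctan2(-d[0],d[1]))
for s in [(236,204.5,230.5,221)]:
    a=plane("top",*s[:2],.035);b=plane("top",*s[2:],.035);d=a-b;print("rack side",np.arctan2(d[1],d[0]))
```

```text
head back edge [ 0.4973 -0.1891  0.168 ] head front [ 0.5026 -0.1892  0.168 ]
collar front [ 0.482  -0.1892  0.171 ] collar back [ 0.4714 -0.1889  0.171 ]
48 208.5625 167.70833333333334 ((209.1117401123047, 167.4529266357422), (5.828934192657471, 14.265549659729004), 85.60128784179688)
26 226.6153846153846 223.42307692307693
tab [0.5563 0.2273 0.21  ] side proj [226.6864 224.0798] (array([0.5561, 0.2271, 0.2123]), np.float64(0.00040390325407259917))
arm dir yaw -0.2606018721529714
-0.24752515256689575 [0.5463 0.1728 0.143 ] [0.5552 0.2079 0.143 ]
-0.23127102948635989 [0.5463 0.2108 0.143 ] [0.5381 0.1761 0.143 ]
rack -0.27081035603681064
rack side -0.3263622635209671
```

The far-plate tab is at (0.556, 0.227, 0.21) with yaw -0.245. The stud is at (0.489, -0.189), and the handle axis is at (0.4895, -0.251). First I go above the handle.

```bash
cat >> h.py <<'E'
def go(x,y,z,psi):
    from workcell import readout
    s=readout.observe();p=s["position"];c=s["tool_rot"][2]
    d=np.array([x,y,z])-p
    f=lambda a:(np.cos(a)*d[0]+np.sin(a)*d[1],np.sin(a)*d[0]-np.cos(a)*d[1])
    print("now",p.round(4),"rpy",s["tool_rot"].round(3),"F",s["force"].round(1),"w",round(s["grip_width"],4),"ff",s["finger_force"],"t",s["clock"])
    print("units: yaw",round(-(psi-c)/(np.pi/2),4),"then shift (final frame)",np.round(np.array(f(psi))*10,3),"or shift first (current frame)",np.round(np.array(f(c))*10,3),"dz",round(-d[2]*10,3))
E
python3 -c "
from h import *
go(.4895,-.251,.33,.988)"
```

```text
now [ 0.2258 -0.5825  0.2495] rpy [-3.141  0.     0.37 ] F [-0.2  0.3 -0.3] w 0.0858 ff 0.0 t 0.1
units: yaw -0.3936 then shift (final frame) [4.219 0.378] or shift first (current frame) [ 3.657 -2.138] dz -0.805
```

{"fn": "drive_tool", "kwargs": {"targets": [{"dz":-0.16,"yaw":-0.0787,"fingers":0},{"dz":-0.16,"yaw":-0.0787,"fingers":0},{"dz":-0.16,"yaw":-0.0787,"fingers":0},{"dz":-0.16,"yaw":-0.0787,"fingers":0},{"dz":-0.16,"yaw":-0.0787,"fingers":0},{"dx":0.35,"dy":0.032},{"dx":0.35,"dy":0.032},{"dx":0.35,"dy":0.032},{"dx":0.35,"dy":0.032},{"dx":0.35,"dy":0.032},{"dx":0.35,"dy":0.032},{"dx":0.35,"dy":0.032},{"dx":0.35,"dy":0.032},{"dx":0.35,"dy":0.032},{"dx":0.35,"dy":0.032},{"dx":0.35,"dy":0.032},{"dx":0.37,"dy":0.026},{"dx":0},{"dx":0}], "squeeze": 40}}

```text
invalid input
```

```bash
python3 -c "
from h import *
from workcell import grab_frame
go(.4895,-.251,.255,.988)
S=grab_frame('side');T=grab_frame('top')
c=lambda a,x,y:cv2.resize(a[y:y+90,x:x+80],(400,450),interpolation=2)
cv2.imwrite('pics/a1.png',np.hstack([c(S,305,60),c(T,390,150)]))"
```

```text
now [ 0.2258 -0.5825  0.2495] rpy [-3.141  0.     0.37 ] F [-0.2  0.3 -0.3] w 0.0858 ff 0.0 t 0.1
units: yaw -0.3936 then shift (final frame) [4.219 0.378] or shift first (current frame) [ 3.657 -2.138] dz -0.055
```

View pics/a1.png

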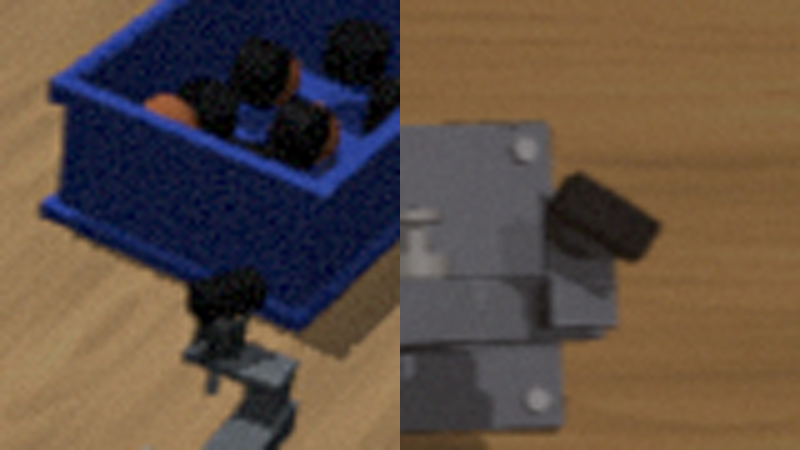

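The call was refused, so nothing moved. The picture just shows the unmoved handle (crop right at (605,215)). I'll retry with every field filled.

{"fn": "drive_tool", "kwargs": {"targets": [{"dx":0,"dy":0,"dz":-0.16,"yaw":-0.0787,"fingers":0},{"dx":0,"dy":0,"dz":-0.16,"yaw":-0.0787,"fingers":0},{"dx":0,"dy":0,"dz":-0.16,"yaw":-0.0787,"fingers":0},{"dx":0,"dy":0,"dz":-0.16,"yaw":-0.0787,"fingers":0},{"dx":0,"dy":0,"dz":-0.16,"yaw":-0.0787,"fingers":0},{"dx":0.35,"dy":0.032,"dz":0,"yaw":0,"fingers":0},{"dx":0.35,"dy":0.032,"dz":0,"yaw":0,"fingers":0},{"dx":0.35,"dy":0.032,"dz":0,"yaw":0,"fingers":0},{"dx":0.35,"dy":0.032,"dz":0,"yaw":0,"fingers":0},{"dx":0.35,"dy":0.032,"dz":0,"yaw":0,"fingers":0},{"dx":0.35,"dy":0.032,"dz":0,"yaw":0,"fingers":0},{"dx":0.35,"dy":0.032,"dz":0,"yaw":0,"fingers":0},{"dx":0.35,"dy":0.032,"dz":0,"yaw":0,"fingers":0},{"dx":0.35,"dy":0.032,"dz":0,"yaw":0,"fingers":0},{"dx":0.35,"dy":0.032,"dz":0,"yaw":0,"fingers":0},{"dx":0.35,"dy":0.032,"dz":0,"yaw":0,"fingers":0},{"dx":0.37,"dy":0.026,"dz":0,"yaw":0,"fingers":0},{"dx":0,"dy":0,"dz":0,"yaw":0,"fingers":0}], "squeeze": 40}}

```text
clock: 2.0
position: [0.4923, -0.2468, 0.33]
tool_rot: [-3.141, -0.002, 0.994]
force: [-0.6, -0.1, -0.3]
grip_width: 0.0854
finger_force: 0.0
```

```bash
python3 -c "
from h import *
go(.4895,-.251,.255,.988)"
```

```text
now [ 0.4923 -0.2468  0.33  ] rpy [-3.141e+00 -2.000e-03  9.940e-01] F [-0.6 -0.1 -0.3] w 0.0854 ff 0.0 t 2.0
units: yaw 0.0038 then shift (final frame) [-0.05  -0.001] or shift first (current frame) [-0.05  -0.001] dz 0.75
```

{"fn": "drive_tool", "kwargs": {"targets": [{"dx":0,"dy":0,"dz":0.2,"yaw":0,"fingers":0},{"dx":0,"dy":0,"dz":0.2,"yaw":0,"fingers":0},{"dx":0,"dy":0,"dz":0.2,"yaw":0,"fingers":0},{"dx":0,"dy":0,"dz":0.1,"yaw":0,"fingers":0},{"dx":0,"dy":0,"dz":0.03,"yaw":0,"fingers":0},{"dx":0,"dy":0,"dz":0,"yaw":0,"fingers":0},{"dx":0,"dy":0,"dz":0,"yaw":0,"fingers":0}]}}

```text
clock: 2.7
position: [0.49, -0.2515, 0.2578]
tool_rot: [3.14, -0.0, 0.988]
force: [-0.3, 0.7, 0.1]
grip_width: 0.0857
finger_force: 0.0
```

```bash
python3 -c "
from h import *
go(.4895,-.251,.255,.988)"
```

```text
now [ 0.49   -0.2515  0.2578] rpy [ 3.14  -0.     0.988] F [-0.3  0.7  0.1] w 0.0857 ff 0.0 t 2.7
units: yaw -0.0002 then shift (final frame) [ 0.001 -0.007] or shift first (current frame) [ 0.001 -0.007] dz 0.028
```

Very good. Go down 2 mm and close.

{"fn": "drive_tool", "kwargs": {"targets": [{"dx":0,"dy":0,"dz":0.02,"yaw":0,"fingers":0},{"dx":0,"dy":0,"dz":0,"yaw":0,"fingers":0.6},{"dx":0,"dy":0,"dz":0,"yaw":0,"fingers":1},{"dx":0,"dy":0,"dz":0,"yaw":0,"fingers":1},{"dx":0,"dy":0,"dz":0,"yaw":0,"fingers":1},{"dx":0,"dy":0,"dz":0,"yaw":0,"fingers":1},{"dx":0,"dy":0,"dz":0,"yaw":0,"fingers":1},{"dx":0,"dy":0,"dz":0,"yaw":0,"fingers":1}], "squeeze": 50}}

```text
clock: 3.5
position: [0.4908, -0.2519, 0.2555]
tool_rot: [3.139, -0.0, 0.988]
force: [6.7, -4.9, 0.7]
grip_width: 0.0192
finger_force: 51.8
```

```bash
python3 -c "
from h import *
go(.4895,-.251,.255,.988)"
```

```text
now [ 0.4908 -0.2519  0.2555] rpy [ 3.139 -0.     0.988] F [ 6.7 -4.9  0.7] w 0.0192 ff 51.753146052360535 t 3.5
units: yaw -0.0002 then shift (final frame) [ 0.    -0.016] or shift first (current frame) [ 0.    -0.016] dz 0.005
```

{"fn": "drive_tool", "kwargs": {"targets": [{"dx":0,"dy":0.01,"dz":0,"yaw":0,"fingers":1},{"dx":0,"dy":0,"dz":-0.08,"yaw":0,"fingers":1},{"dx":0,"dy":0,"dz":-0.08,"yaw":0,"fingers":1},{"dx":0,"dy":0,"dz":-0.08,"yaw":0,"fingers":1},{"dx":0,"dy":0,"dz":-0.02,"yaw":0,"fingers":1},{"dx":0,"dy":0,"dz":0,"yaw":0,"fingers":1},{"dx":0,"dy":0,"dz":0,"yaw":0,"fingers":1}]}}

```text
clock: 4.2
position: [0.4908, -0.2519, 0.2808]
tool_rot: [3.141, -0.0, 0.988]
force: [6.9, -2.6, -7.3]
grip_width: 0.019
finger_force: 50.8
```

```bash
python3 -c "
from h import *
go(.4895,-.251,.255,2.188)"
```

```text
now [ 0.4908 -0.2519  0.2808] rpy [ 3.141 -0.     0.988] F [ 6.9 -2.6 -7.3] w 0.019 ff 50.769633650779724 t 4.2
units: yaw -0.764 then shift (final frame) [ 0.015 -0.005] or shift first (current frame) [ 0.    -0.016] dz 0.258
```

{"fn": "drive_tool", "kwargs": {"targets": [{"dx":0,"dy":0,"dz":0,"yaw":-0.076,"fingers":1},{"dx":0,"dy":0,"dz":0,"yaw":-0.076,"fingers":1},{"dx":0,"dy":0,"dz":0,"yaw":-0.076,"fingers":1},{"dx":0,"dy":0,"dz":0,"yaw":-0.076,"fingers":1},{"dx":0,"dy":0,"dz":0,"yaw":-0.076,"fingers":1},{"dx":0,"dy":0,"dz":0,"yaw":-0.076,"fingers":1},{"dx":0,"dy":0,"dz":0,"yaw":-0.076,"fingers":1},{"dx":0,"dy":0,"dz":0,"yaw":-0.076,"fingers":1},{"dx":0,"dy":0,"dz":0,"yaw":-0.076,"fingers":1},{"dx":0,"dy":0,"dz":0,"yaw":-0.076,"fingers":1},{"dx":0,"dy":0,"dz":0,"yaw":0,"fingers":1},{"dx":0,"dy":0,"dz":0,"yaw":0,"fingers":1}]}}

```text
clock: 5.4
position: [0.4871, -0.2522, 0.2792]
tool_rot: [-3.136, -0.005, 2.181]
force: [-15.8, 0.5, -7.6]
grip_width: 0.0189
finger_force: 51.0
```

```bash
python3 -c "
from h import *
from workcell import readout
go(.4895,-.251,.275,2.188);print(readout.observe()['moment'],readout.observe()['qpos'])"
```

```text
now [ 0.4871 -0.2522  0.2792] rpy [-3.136 -0.005  2.181] F [-15.8   0.5  -7.6] w 0.0189 ff 51.016438007354736 t 5.4
units: yaw -0.0047 then shift (final frame) [-0.004  0.026] or shift first (current frame) [-0.004  0.027] dz 0.042
[-0.46605601  3.42928486 -0.09944641] [ 0.80986231  0.42378209 -0.59672377  1.74132055  0.26814617  1.06687666
  0.73149561]
```

{"fn": "drive_tool", "kwargs": {"targets": [{"dx":0,"dy":-0.015,"dz":0.02,"yaw":0,"fingers":1},{"dx":0,"dy":0,"dz":0.02,"yaw":0,"fingers":1},{"dx":0,"dy":0,"dz":0.01,"yaw":0,"fingers":1},{"dx":0,"dy":0,"dz":0,"yaw":0,"fingers":1},{"dx":0,"dy":0,"dz":0,"yaw":0,"fingers":1}]}}

```text
clock: 5.9
position: [0.487, -0.2523, 0.2751]
tool_rot: [-3.138, -0.004, 2.181]
force: [-12.4, 3.0, 1.1]
grip_width: 0.0187
finger_force: 52.3
```

```bash
python3 -c "
from h import *
from workcell import readout
go(.4895,-.251,.275,2.188);print(readout.observe()['moment'])"
```

```text
now [ 0.487  -0.2523  0.2751] rpy [-3.138 -0.004  2.181] F [-12.4   3.    1.1] w 0.0187 ff 52.34144568443298 t 5.9
units: yaw -0.0042 then shift (final frame) [-0.004  0.028] or shift first (current frame) [-0.004  0.028] dz 0.001
[ 0.52552561  2.87707507 -0.08096931]
```

{"fn": "drive_tool", "kwargs": {"targets": [{"dx":0.03,"dy":-0.03,"dz":0,"yaw":0,"fingers":1},{"dx":0,"dy":0,"dz":0,"yaw":0,"fingers":1},{"dx":0,"dy":0,"dz":0,"yaw":0,"fingers":1}]}}

```text
clock: 6.2
position: [0.4863, -0.2522, 0.2763]
tool_rot: [3.139, 0.002, 2.182]
force: [11.4, -3.6, -7.3]
grip_width: 0.0189
finger_force: 51.3
```

```bash
python3 -c "
from h import *
from workcell import readout
go(.4895,-.251,.275,2.188);print(readout.observe()['moment'])"
```

```text
now [ 0.4863 -0.2522  0.2763] rpy [3.139e+00 2.000e-03 2.182e+00] F [11.4 -3.6 -7.3] w 0.0189 ff 51.329827308654785 t 6.2
units: yaw -0.0038 then shift (final frame) [-0.009  0.033] or shift first (current frame) [-0.009  0.033] dz 0.013
[-0.91686111 -2.13496159  0.07037697]
```

{"fn": "drive_tool", "kwargs": {"targets": [{"dx":-0.014,"dy":0.014,"dz":0.01,"yaw":0,"fingers":1},{"dx":0,"dy":0,"dz":0,"yaw":0,"fingers":1},{"dx":0,"dy":0,"dz":0,"yaw":0,"fingers":0.3},{"dx":0,"dy":0,"dz":0,"yaw":0,"fingers":0.3},{"dx":0,"dy":0,"dz":0,"yaw":0,"fingers":0},{"dx":0,"dy":0,"dz":0,"yaw":0,"fingers":0},{"dx":0,"dy":0,"dz":0,"yaw":0,"fingers":0},{"dx":0,"dy":0,"dz":-0.2,"yaw":0,"fingers":0},{"dx":0,"dy":0,"dz":-0.3,"yaw":0,"fingers":0},{"dx":0,"dy":0,"dz":-0.4,"yaw":0,"fingers":0},{"dx":0,"dy":0,"dz":0,"yaw":0,"fingers":0}]}}

```text
clock: 7.3
position: [0.4886, -0.2524, 0.3695]
tool_rot: [3.138, 0.006, 2.182]
force: [1.4, 0.0, -0.6]
grip_width: 0.0853
finger_force: 0.0
```

```bash
python3 -c "
from h import *
go(.556,.227,.36,1.326)"
```

```text
now [ 0.4886 -0.2524  0.3695] rpy [3.138 0.006 2.182] F [ 1.4  0.  -0.6] w 0.0853 ff 0.0 t 7.3
units: yaw 0.5447 then shift (final frame) [ 4.815 -0.508] or shift first (current frame) [3.541 3.302] dz 0.095
```

{"fn": "drive_tool", "kwargs": {"targets": [{"dx":0,"dy":0,"dz":0,"yaw":0.0778,"fingers":0},{"dx":0,"dy":0,"dz":0,"yaw":0.0778,"fingers":0},{"dx":0,"dy":0,"dz":0,"yaw":0.0778,"fingers":0},{"dx":0,"dy":0,"dz":0,"yaw":0.0778,"fingers":0},{"dx":0,"dy":0,"dz":0,"yaw":0.0778,"fingers":0},{"dx":0,"dy":0,"dz":0,"yaw":0.0778,"fingers":0},{"dx":0,"dy":0,"dz":0,"yaw":0.0778,"fingers":0},{"dx":0.37,"dy":-0.039,"dz":0,"yaw":0,"fingers":0},{"dx":0.37,"dy":-0.039,"dz":0,"yaw":0,"fingers":0},{"dx":0.37,"dy":-0.039,"dz":0,"yaw":0,"fingers":0},{"dx":0.37,"dy":-0.039,"dz":0,"yaw":0,"fingers":0},{"dx":0.37,"dy":-0.039,"dz":0,"yaw":0,"fingers":0},{"dx":0.37,"dy":-0.039,"dz":0,"yaw":0,"fingers":0},{"dx":0.37,"dy":-0.039,"dz":0,"yaw":0,"fingers":0},{"dx":0.37,"dy":-0.039,"dz":0,"yaw":0,"fingers":0},{"dx":0.37,"dy":-0.039,"dz":0,"yaw":0,"fingers":0},{"dx":0.37,"dy":-0.039,"dz":0,"yaw":0,"fingers":0},{"dx":0.37,"dy":-0.039,"dz":0,"yaw":0,"fingers":0},{"dx":0.37,"dy":-0.039,"dz":0,"yaw":0,"fingers":0},{"dx":0.37,"dy":-0.039,"dz":0,"yaw":0,"fingers":0}]}}

```text
clock: 9.3
position: [0.5544, 0.2281, 0.3648]
tool_rot: [-3.142, 0.0, 1.326]
force: [0.9, -1.1, 0.7]
grip_width: 0.0853
finger_force: 0.0
```

{"fn": "drive_tool", "kwargs": {"targets": [{"dx":0,"dy":0,"dz":0,"yaw":0,"fingers":0},{"dx":0,"dy":0,"dz":0,"yaw":0,"fingers":0},{"dx":0,"dy":0,"dz":0,"yaw":0,"fingers":0}]}}

```text
clock: 9.6
position: [0.5546, 0.2257, 0.3649]
tool_rot: [3.141, 0.001, 1.325]
force: [-0.5, -1.0, 0.7]
grip_width: 0.0855
finger_force: 0.0
```

```bash
python3 -c "
from h import *
from workcell import grab_frame
go(.556,.227,.185,1.326)
S=grab_frame('side');T=grab_frame('top');cv2.imwrite('pics/s2.png',S);cv2.imwrite('pics/t2.png',T)
c=lambda a,x,y:cv2.resize(a[y:y+75,x:x+100],(400,300),interpolation=2)
cv2.imwrite('pics/m2.png',np.vstack([np.hstack([c(S,290,100),c(T,350,165)]),np.hstack([c(S,195,200),c(T,170,140)])]))"
```

```text
now [0.5546 0.2257 0.3649] rpy [3.141e+00 1.000e-03 1.325e+00] F [-0.5 -1.   0.7] w 0.0855 ff 0.0 t 9.6
units: yaw -0.0005 then shift (final frame) [0.016 0.011] or shift first (current frame) [0.016 0.011] dz 1.799
```

View pics/m2.png

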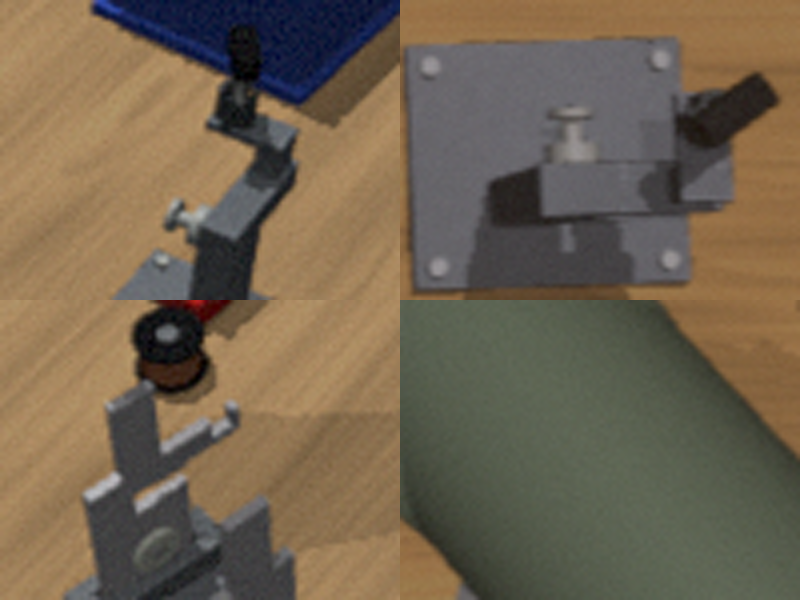

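The handle stands parked (side crop (240,55)), and the side crop shows the slotted plate at (150,450). Descend onto the tab.

{"fn": "drive_tool", "kwargs": {"targets": [{"dx":0.016,"dy":0.011,"dz":0.3,"yaw":0,"fingers":0},{"dx":0,"dy":0,"dz":0.3,"yaw":0,"fingers":0},{"dx":0,"dy":0,"dz":0.3,"yaw":0,"fingers":0},{"dx":0,"dy":0,"dz":0.25,"yaw":0,"fingers":0},{"dx":0,"dy":0,"dz":0.2,"yaw":0,"fingers":0},{"dx":0,"dy":0,"dz":0.2,"yaw":0,"fingers":0},{"dx":0,"dy":0,"dz":0.15,"yaw":0,"fingers":0},{"dx":0,"dy":0,"dz":0,"yaw":0,"fingers":0},{"dx":0,"dy":0,"dz":0,"yaw":0,"fingers":0}]}}

```text
clock: 10.6
position: [0.5561, 0.2278, 0.1956]
tool_rot: [3.141, -0.0, 1.326]
force: [-0.1, 0.6, 0.1]
grip_width: 0.0853
finger_force: 0.0
```

```bash
python3 -c "
from h import *
go(.556,.227,.195,1.326)"
```

```text
now [0.5561 0.2278 0.1956] rpy [ 3.141 -0.     1.326] F [-0.1  0.6  0.1] w 0.0853 ff 0.0 t 10.6
units: yaw -0.0001 then shift (final frame) [-0.008  0.001] or shift first (current frame) [-0.008  0.001] dz 0.006
```

Close gently, then read the centring force.

{"fn": "drive_tool", "kwargs": {"targets": [{"dx":0,"dy":0,"dz":0,"yaw":0,"fingers":0.7},{"dx":0,"dy":0,"dz":0,"yaw":0,"fingers":0.7},{"dx":0,"dy":0,"dz":0,"yaw":0,"fingers":1},{"dx":0,"dy":0,"dz":0,"yaw":0,"fingers":1},{"dx":0,"dy":0,"dz":0,"yaw":0,"fingers":1},{"dx":0,"dy":0,"dz":0,"yaw":0,"fingers":1},{"dx":0,"dy":0,"dz":0,"yaw":0,"fingers":1},{"dx":0,"dy":0,"dz":0,"yaw":0,"fingers":1}], "squeeze": 50}}

```text
clock: 11.4
position: [0.5558, 0.2281, 0.1952]
tool_rot: [-3.142, -0.0, 1.326]
force: [-1.9, -0.3, 5.0]
grip_width: 0.0073
finger_force: 49.2
```

```bash
python3 -c "
from h import *
from workcell import grab_frame
go(.556,.227,.195,1.326)
cv2.imwrite('pics/s3.png',grab_frame('side'))"
```

```text
now [0.5558 0.2281 0.1952] rpy [-3.142 -0.     1.326] F [-1.9 -0.3  5. ] w 0.0073 ff 49.18078601360321 t 11.4
units: yaw 0.0002 then shift (final frame) [-0.01   0.005] or shift first (current frame) [-0.01   0.005] dz 0.002
```

The plate is gripped, so lift it out.

{"fn": "drive_tool", "kwargs": {"targets": [{"dx":0,"dy":0,"dz":-0.05,"yaw":0,"fingers":1},{"dx":0,"dy":0,"dz":-0.1,"yaw":0,"fingers":1},{"dx":0,"dy":0,"dz":-0.15,"yaw":0,"fingers":1},{"dx":0,"dy":0,"dz":-0.2,"yaw":0,"fingers":1},{"dx":0,"dy":0,"dz":-0.2,"yaw":0,"fingers":1},{"dx":0,"dy":0,"dz":-0.2,"yaw":0,"fingers":1},{"dx":0,"dy":0,"dz":-0.2,"yaw":0,"fingers":1},{"dx":0,"dy":0,"dz":-0.2,"yaw":0,"fingers":1},{"dx":0,"dy":0,"dz":-0.2,"yaw":0,"fingers":1},{"dx":0,"dy":0,"dz":0,"yaw":-0.0557,"fingers":1},{"dx":0,"dy":0,"dz":0,"yaw":-0.0557,"fingers":1},{"dx":0,"dy":0,"dz":0,"yaw":-0.0557,"fingers":1},{"dx":0,"dy":0,"dz":0,"yaw":0,"fingers":1},{"dx":0,"dy":0,"dz":0,"yaw":0,"fingers":1}]}}

```text
clock: 12.85
position: [0.5558, 0.2279, 0.3457]
tool_rot: [3.141, -0.0, 1.586]
force: [0.5, 0.0, -3.9]
grip_width: 0.0076
finger_force: 48.8
```

```bash
python3 -c "
from h import *
go(.4905,-.1125,.345,1.588)"
```

```text
now [0.5558 0.2279 0.3457] rpy [ 3.141 -0.     1.586] F [ 0.5  0.  -3.9] w 0.0076 ff 48.81896138191223 t 12.85
units: yaw -0.0013 then shift (final frame) [-3.392 -0.712] or shift first (current frame) [-3.394 -0.705] dz 0.007
```

{"fn": "drive_tool", "kwargs": {"targets": [{"dx":-0.1,"dy":-0.03,"dz":0,"yaw":0,"fingers":1},{"dx":-0.25,"dy":-0.06,"dz":0,"yaw":0,"fingers":1},{"dx":-0.3,"dy":-0.06,"dz":0,"yaw":0,"fingers":1},{"dx":-0.3,"dy":-0.06,"dz":0,"yaw":0,"fingers":1},{"dx":-0.3,"dy":-0.06,"dz":0,"yaw":0,"fingers":1},{"dx":-0.3,"dy":-0.06,"dz":0,"yaw":0,"fingers":1},{"dx":-0.3,"dy":-0.06,"dz":0,"yaw":0,"fingers":1},{"dx":-0.3,"dy":-0.06,"dz":0,"yaw":0,"fingers":1},{"dx":-0.3,"dy":-0.06,"dz":0,"yaw":0,"fingers":1},{"dx":-0.3,"dy":-0.06,"dz":0,"yaw":0,"fingers":1},{"dx":-0.3,"dy":-0.06,"dz":0,"yaw":0,"fingers":1},{"dx":-0.24,"dy":-0.06,"dz":0,"yaw":0,"fingers":1},{"dx":-0.1,"dy":-0.05,"dz":0,"yaw":0,"fingers":1},{"dx":0,"dy":0,"dz":0,"yaw":0,"fingers":1},{"dx":0,"dy":0,"dz":0,"yaw":0,"fingers":1},{"dx":0,"dy":0,"dz":0,"yaw":0,"fingers":1}]}}

```text
clock: 14.45
position: [0.4881, -0.1113, 0.3452]
tool_rot: [3.141, -0.0, 1.59]
force: [-0.0, -0.4, -4.6]
grip_width: 0.0075
finger_force: 48.8
```

```bash
python3 -c "
from h import *
go(.4876,-.1125,.2407,1.588)"
```

```text
now [ 0.4881 -0.1113  0.3452] rpy [ 3.141 -0.     1.59 ] F [-0.  -0.4 -4.6] w 0.0075 ff 48.84954750537872 t 14.45
units: yaw 0.0011 then shift (final frame) [-0.012 -0.005] or shift first (current frame) [-0.012 -0.005] dz 1.045
```

{"fn": "drive_tool", "kwargs": {"targets": [{"dx":0,"dy":-0.005,"dz":0.15,"yaw":0,"fingers":1},{"dx":0,"dy":0,"dz":0.2,"yaw":0,"fingers":1},{"dx":0,"dy":0,"dz":0.2,"yaw":0,"fingers":1},{"dx":0,"dy":0,"dz":0.2,"yaw":0,"fingers":1},{"dx":0,"dy":0,"dz":0.2,"yaw":0,"fingers":1},{"dx":0,"dy":0,"dz":0.095,"yaw":0,"fingers":1},{"dx":0,"dy":0,"dz":0,"yaw":0,"fingers":1},{"dx":0,"dy":0,"dz":0,"yaw":0,"fingers":1},{"dx":0,"dy":0,"dz":0,"yaw":0,"fingers":1}]}}

```text
clock: 15.35
position: [0.4879, -0.1122, 0.2414]
tool_rot: [3.14, 0.0, 1.589]
force: [0.2, 0.2, -4.6]
grip_width: 0.0075
finger_force: 48.9
```

```bash
python3 -c "
from h import *
from workcell import grab_frame
go(.489,-.1925,.2407,1.588)
S=grab_frame('side');T=grab_frame('top');cv2.imwrite('pics/s4.png',S);cv2.imwrite('pics/t4.png',T)
c=lambda a,x,y:cv2.resize(a[y:y+120,x:x+80],(400,600),interpolation=2)
cv2.imwrite('pics/m4.png',np.hstack([c(S,280,90),c(T,350,140)]))"
```

```text
now [ 0.4879 -0.1122  0.2414] rpy [3.14  0.    1.589] F [ 0.2  0.2 -4.6] w 0.0075 ff 48.92539143562317 t 15.35
units: yaw 0.0005 then shift (final frame) [-0.803 -0.003] or shift first (current frame) [-0.803 -0.004] dz 0.007
```

View pics/m4.png

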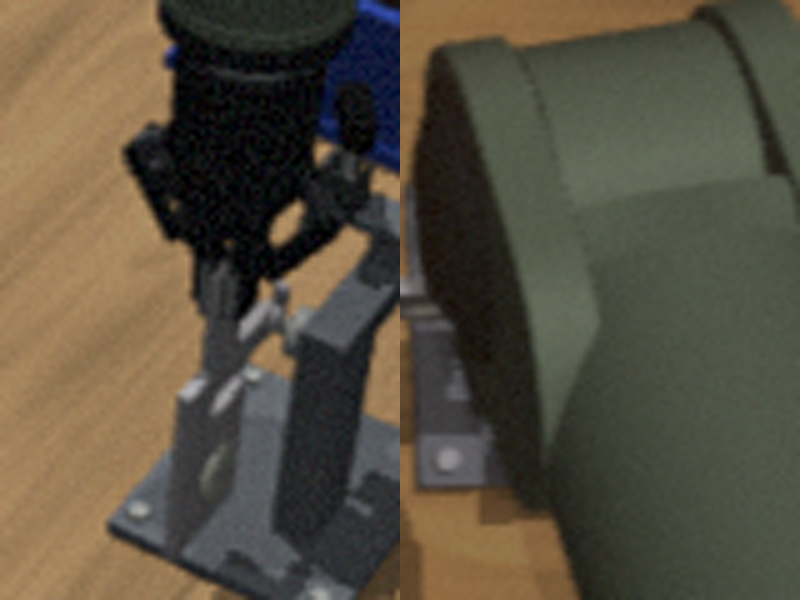

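The plate sits level beside the stud with its arm heading into the gap (side crop (275,310)). Slide it in step by step.

{"fn": "drive_tool", "kwargs": {"targets": [{"dx":-0.06,"dy":0,"dz":0,"yaw":0,"fingers":1},{"dx":-0.07,"dy":0,"dz":0,"yaw":0,"fingers":1},{"dx":-0.07,"dy":0,"dz":0,"yaw":0,"fingers":1},{"dx":0,"dy":0,"dz":0,"yaw":0,"fingers":1}]}}

```text
clock: 15.85
position: [0.4876, -0.1337, 0.2404]
tool_rot: [-3.141, 0.0, 1.587]
force: [-0.7, -0.1, -4.0]
grip_width: 0.0074
finger_force: 48.9
```

{"fn": "drive_tool", "kwargs": {"targets": [{"dx":-0.07,"dy":0,"dz":0,"yaw":0,"fingers":1},{"dx":-0.07,"dy":0,"dz":0,"yaw":0,"fingers":1},{"dx":-0.06,"dy":0,"dz":0,"yaw":0,"fingers":1},{"dx":0,"dy":0,"dz":0,"yaw":0,"fingers":1}]}}

```text
clock: 16.25
position: [0.488, -0.1533, 0.2404]
tool_rot: [-3.141, 0.0, 1.587]
force: [0.4, -0.2, -3.9]
grip_width: 0.0075
finger_force: 48.9
```

{"fn": "drive_tool", "kwargs": {"targets": [{"dx":-0.05,"dy":0.003,"dz":0,"yaw":0,"fingers":1},{"dx":-0.05,"dy":0.002,"dz":0,"yaw":0,"fingers":1},{"dx":-0.05,"dy":0,"dz":0,"yaw":0,"fingers":1},{"dx":0,"dy":0,"dz":0,"yaw":0,"fingers":1}]}}

```text
clock: 16.65
position: [0.4888, -0.1681, 0.2404]
tool_rot: [-3.141, 0.0, 1.588]
force: [0.9, -0.6, -3.9]
grip_width: 0.0074
finger_force: 48.9
```

{"fn": "drive_tool", "kwargs": {"targets": [{"dx":-0.05,"dy":0,"dz":0,"yaw":0,"fingers":1},{"dx":-0.05,"dy":0,"dz":0,"yaw":0,"fingers":1},{"dx":0,"dy":0,"dz":0,"yaw":0,"fingers":1},{"dx":0,"dy":0,"dz":0,"yaw":0,"fingers":1}]}}

```text
clock: 17.05
position: [0.4891, -0.1773, 0.2405]
tool_rot: [3.142, -0.0, 1.588]
force: [1.5, 0.4, -3.9]
grip_width: 0.0074
finger_force: 48.9
```

{"fn": "drive_tool", "kwargs": {"targets": [{"dx":-0.05,"dy":0,"dz":0,"yaw":0,"fingers":1},{"dx":-0.05,"dy":0,"dz":0,"yaw":0,"fingers":1},{"dx":-0.02,"dy":0,"dz":0,"yaw":0,"fingers":1},{"dx":0,"dy":0,"dz":0,"yaw":0,"fingers":1},{"dx":0,"dy":0,"dz":0,"yaw":0,"fingers":1}]}}

```text
clock: 17.55
position: [0.4893, -0.1892, 0.2405]
tool_rot: [-3.142, -0.0, 1.589]
force: [0.0, -0.2, -3.9]
grip_width: 0.0075
finger_force: 48.9
```

{"fn": "drive_tool", "kwargs": {"targets": [{"dx":-0.015,"dy":0,"dz":0,"yaw":0,"fingers":1},{"dx":-0.015,"dy":0,"dz":0,"yaw":0,"fingers":1},{"dx":0,"dy":0,"dz":0,"yaw":0,"fingers":1},{"dx":0,"dy":0,"dz":0,"yaw":0,"fingers":1}]}}

```text
clock: 17.95
position: [0.4894, -0.1923, 0.2405]
tool_rot: [3.142, -0.0, 1.589]
force: [-0.5, -0.1, -3.4]
grip_width: 0.007
finger_force: 48.9
```

Probe for the slot's closed end.

{"fn": "drive_tool", "kwargs": {"targets": [{"dx":-0.015,"dy":0,"dz":0,"yaw":0,"fingers":1},{"dx":0,"dy":0,"dz":0,"yaw":0,"fingers":1},{"dx":0,"dy":0,"dz":0,"yaw":0,"fingers":1}]}}

```text
clock: 18.25
position: [0.4894, -0.1937, 0.2405]
tool_rot: [3.142, -0.0, 1.589]
force: [0.5, 0.4, -4.4]
grip_width: 0.0074
finger_force: 48.9
```

{"fn": "drive_tool", "kwargs": {"targets": [{"dx":-0.015,"dy":0,"dz":0,"yaw":0,"fingers":1},{"dx":0,"dy":0,"dz":0,"yaw":0,"fingers":1},{"dx":0,"dy":0,"dz":0,"yaw":0,"fingers":1}]}}

```text
clock: 18.55
position: [0.4894, -0.1948, 0.2404]
tool_rot: [-3.141, -0.001, 1.589]
force: [-1.0, 4.6, -4.3]
grip_width: 0.0072
finger_force: 49.0
```

The closed end touches at y ≈ -0.1945, so home is about -0.192. Back off and lower.

{"fn": "drive_tool", "kwargs": {"targets": [{"dx":0.03,"dy":0,"dz":0,"yaw":0,"fingers":1},{"dx":0,"dy":0,"dz":0.02,"yaw":0,"fingers":1},{"dx":0,"dy":0,"dz":0.02,"yaw":0,"fingers":1},{"dx":0,"dy":0,"dz":0,"yaw":0,"fingers":1},{"dx":0,"dy":0,"dz":0,"yaw":0,"fingers":1}]}}

```text
clock: 19.05
position: [0.4893, -0.1924, 0.2364]
tool_rot: [-3.141, 0.0, 1.589]
force: [-1.2, 0.1, -5.5]
grip_width: 0.0076
finger_force: 48.9
```

{"fn": "drive_tool", "kwargs": {"targets": [{"dx":0,"dy":0,"dz":0.015,"yaw":0,"fingers":1},{"dx":0,"dy":0,"dz":0,"yaw":0,"fingers":1},{"dx":0,"dy":0,"dz":0,"yaw":0,"fingers":1}]}}

```text
clock: 19.35
position: [0.4894, -0.1924, 0.2351]
tool_rot: [3.141, 0.0, 1.589]
force: [0.7, -0.5, -2.0]
grip_width: 0.0074
finger_force: 49.2
```

{"fn": "drive_tool", "kwargs": {"targets": [{"dx":0,"dy":0,"dz":0.008,"yaw":0,"fingers":1},{"dx":0,"dy":0,"dz":0,"yaw":0,"fingers":1},{"dx":0,"dy":0,"dz":0,"yaw":0,"fingers":1}]}}

```text
clock: 19.65
position: [0.4896, -0.1924, 0.2348]
tool_rot: [3.141, 0.001, 1.589]
force: [-2.8, 0.1, 8.7]
grip_width: 0.0075
finger_force: 50.8
```

It's seated, with the weight on the stud. Release, retreat up and look.

{"fn": "drive_tool", "kwargs": {"targets": [{"dx":0,"dy":0,"dz":-0.006,"yaw":0,"fingers":1},{"dx":0,"dy":0,"dz":0,"yaw":0,"fingers":0.8},{"dx":0,"dy":0,"dz":0,"yaw":0,"fingers":0.7},{"dx":0,"dy":0,"dz":0,"yaw":0,"fingers":0.5},{"dx":0,"dy":0,"dz":0,"yaw":0,"fingers":0.3},{"dx":0,"dy":0,"dz":0,"yaw":0,"fingers":0.3},{"dx":0,"dy":0,"dz":-0.1,"yaw":0,"fingers":0.3},{"dx":0,"dy":0,"dz":-0.2,"yaw":0,"fingers":0.3},{"dx":0,"dy":0,"dz":-0.3,"yaw":0,"fingers":0.3},{"dx":0,"dy":0,"dz":-0.4,"yaw":0,"fingers":0.3},{"dx":0.4,"dy":0,"dz":0,"yaw":0,"fingers":0},{"dx":0.5,"dy":0,"dz":0,"yaw":0,"fingers":0},{"dx":0.5,"dy":0,"dz":0,"yaw":0,"fingers":0},{"dx":0.5,"dy":0,"dz":0,"yaw":0,"fingers":0},{"dx":0,"dy":0,"dz":0,"yaw":0,"fingers":0}]}}

```text
clock: 21.15
position: [0.4855, 0.0042, 0.3362]
tool_rot: [3.14, -0.002, 1.597]
force: [0.9, -1.3, -0.2]
grip_width: 0.0856
finger_force: 0.0
```

```bash
python3 -c "
from h import *
from workcell import grab_frame
go(.4866,-.2545,.34,2.182)
S=grab_frame('side');T=grab_frame('top');cv2.imwrite('pics/s5.png',S);cv2.imwrite('pics/t5.png',T)
c=lambda a,x,y:cv2.resize(a[y:y+120,x:x+80],(400,600),interpolation=2)
cv2.imwrite('pics/m5.png',np.hstack([c(S,290,100),c(T,365,140)]))"
```

```text
now [0.4855 0.0042 0.3362] rpy [ 3.140e+00 -2.000e-03  1.597e+00] F [ 0.9 -1.3 -0.2] w 0.0856 ff 0.0 t 21.15
units: yaw -0.3725 then shift (final frame) [-2.124 -1.476] or shift first (current frame) [-2.586 -0.057] dz -0.038
```

View pics/m5.png

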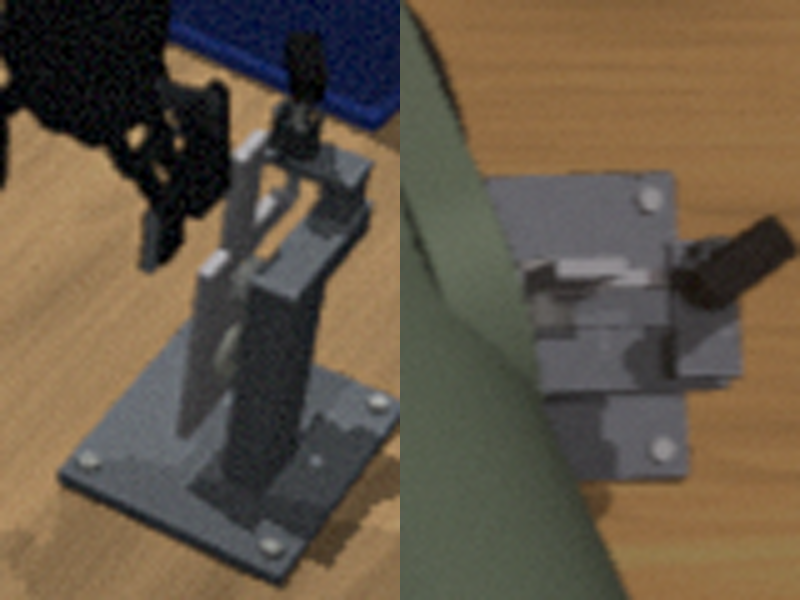

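The plate hangs upright in the gap and the handle is still parked (side crop (305,65)). Go back to the handle.

{"fn": "drive_tool", "kwargs": {"targets": [{"dx":0,"dy":0,"dz":-0.01,"yaw":-0.0745,"fingers":0},{"dx":0,"dy":0,"dz":-0.01,"yaw":-0.0745,"fingers":0},{"dx":0,"dy":0,"dz":-0.01,"yaw":-0.0745,"fingers":0},{"dx":0,"dy":0,"dz":-0.01,"yaw":-0.0745,"fingers":0},{"dx":0,"dy":0,"dz":0,"yaw":-0.0745,"fingers":0},{"dx":-0.268,"dy":-0.1825,"dz":0,"yaw":0,"fingers":0},{"dx":-0.268,"dy":-0.1825,"dz":0,"yaw":0,"fingers":0},{"dx":-0.268,"dy":-0.1825,"dz":0,"yaw":0,"fingers":0},{"dx":-0.268,"dy":-0.1825,"dz":0,"yaw":0,"fingers":0},{"dx":-0.268,"dy":-0.1825,"dz":0,"yaw":0,"fingers":0},{"dx":-0.268,"dy":-0.1825,"dz":0,"yaw":0,"fingers":0},{"dx":-0.268,"dy":-0.1825,"dz":0,"yaw":0,"fingers":0},{"dx":-0.268,"dy":-0.1825,"dz":0,"yaw":0,"fingers":0},{"dx":0,"dy":0,"dz":0,"yaw":0,"fingers":0},{"dx":0,"dy":0,"dz":0,"yaw":0,"fingers":0},{"dx":0,"dy":0,"dz":0,"yaw":0,"fingers":0}]}}

```text
clock: 22.85
position: [0.4871, -0.2615, 0.339]
tool_rot: [3.141, -0.0, 2.174]
force: [0.3, 0.2, 0.0]
grip_width: 0.0853
finger_force: 0.0
```

```bash
python3 -c "
from h import *
go(.489,-.2555,.275,2.182)"
```

```text
now [ 0.4871 -0.2615  0.339 ] rpy [ 3.141 -0.     2.174] F [0.3 0.2 0. ] w 0.0853 ff 0.0 t 22.85
units: yaw -0.0052 then shift (final frame) [0.038 0.05 ] or shift first (current frame) [0.038 0.049] dz 0.64
```

{"fn": "drive_tool", "kwargs": {"targets": [{"dx":0.038,"dy":0.05,"dz":0,"yaw":-0.005,"fingers":0},{"dx":0,"dy":0,"dz":0.2,"yaw":0,"fingers":0},{"dx":0,"dy":0,"dz":0.2,"yaw":0,"fingers":0},{"dx":0,"dy":0,"dz":0.15,"yaw":0,"fingers":0},{"dx":0,"dy":0,"dz":0.09,"yaw":0,"fingers":0},{"dx":0,"dy":0,"dz":0,"yaw":0,"fingers":0},{"dx":0,"dy":0,"dz":0,"yaw":0,"fingers":0},{"dx":0,"dy":0,"dz":0,"yaw":0,"fingers":0.6},{"dx":0,"dy":0,"dz":0,"yaw":0,"fingers":0.8},{"dx":0,"dy":0,"dz":0,"yaw":0,"fingers":1},{"dx":0,"dy":0,"dz":0,"yaw":0,"fingers":1},{"dx":0,"dy":0,"dz":0,"yaw":0,"fingers":1},{"dx":0,"dy":0,"dz":0,"yaw":0,"fingers":1},{"dx":0,"dy":0,"dz":0,"yaw":0,"fingers":1}], "squeeze": 50}}

```text
clock: 24.25
position: [0.4893, -0.2558, 0.275]
tool_rot: [3.142, 0.0, 2.182]
force: [-1.4, 0.4, 5.5]
grip_width: 0.0187
finger_force: 50.4
```

```bash
python3 -c "
from h import *
go(.489,-.2555,.275,2.182)"
```

```text
now [ 0.4893 -0.2558  0.275 ] rpy [3.142 0.    2.182] F [-1.4  0.4  5.5] w 0.0187 ff 50.43134093284607 t 24.25
units: yaw -0.0003 then shift (final frame) [ 0.004 -0.001] or shift first (current frame) [ 0.004 -0.001] dz 0.0
```

{"fn": "drive_tool", "kwargs": {"targets": [{"dx":0,"dy":0,"dz":-0.03,"yaw":0,"fingers":1},{"dx":0,"dy":0,"dz":-0.03,"yaw":0,"fingers":1},{"dx":0,"dy":0,"dz":0,"yaw":0,"fingers":1},{"dx":0,"dy":0,"dz":0,"yaw":0.076,"fingers":1},{"dx":0,"dy":0,"dz":0,"yaw":0.076,"fingers":1},{"dx":0,"dy":0,"dz":0,"yaw":0.076,"fingers":1},{"dx":0,"dy":0,"dz":0,"yaw":0.076,"fingers":1},{"dx":0,"dy":0,"dz":0,"yaw":0.076,"fingers":1},{"dx":0,"dy":0,"dz":0,"yaw":0.076,"fingers":1},{"dx":0,"dy":0,"dz":0,"yaw":0.076,"fingers":1},{"dx":0,"dy":0,"dz":0,"yaw":0.076,"fingers":1},{"dx":0,"dy":0,"dz":0,"yaw":0.076,"fingers":1},{"dx":0,"dy":0,"dz":0,"yaw":0.076,"fingers":1},{"dx":0,"dy":0,"dz":0,"yaw":0,"fingers":1},{"dx":0,"dy":0,"dz":0,"yaw":0,"fingers":1}]}}

```text
clock: 25.75
position: [0.4888, -0.2557, 0.2805]
tool_rot: [-3.14, 0.001, 0.991]
force: [-2.5, -1.8, -7.7]
grip_width: 0.0188
finger_force: 49.1
```

```bash
python3 -c "
from h import *
go(.489,-.2555,.2555,.988)"
```

```text
now [ 0.4888 -0.2557  0.2805] rpy [-3.14e+00  1.00e-03  9.91e-01] F [-2.5 -1.8 -7.7] w 0.0188 ff 49.11857485771179 t 25.75
units: yaw 0.0022 then shift (final frame) [0.003 0.   ] or shift first (current frame) [0.003 0.   ] dz 0.25
```

Lower it gently into the notch.

{"fn": "drive_tool", "kwargs": {"targets": [{"dx":0,"dy":0,"dz":0.06,"yaw":0.003,"fingers":1},{"dx":0,"dy":0,"dz":0.06,"yaw":0,"fingers":1},{"dx":0,"dy":0,"dz":0.05,"yaw":0,"fingers":1},{"dx":0,"dy":0,"dz":0.04,"yaw":0,"fingers":1},{"dx":0,"dy":0,"dz":0.03,"yaw":0,"fingers":1},{"dx":0,"dy":0,"dz":0,"yaw":0,"fingers":1},{"dx":0,"dy":0,"dz":0,"yaw":0,"fingers":1}]}}

```text
clock: 26.45
position: [0.4889, -0.2558, 0.2565]
tool_rot: [-3.141, 0.0, 0.984]
force: [-6.7, -0.0, -5.1]
grip_width: 0.019
finger_force: 49.7
```

{"fn": "drive_tool", "kwargs": {"targets": [{"dx":0,"dy":0,"dz":0.01,"yaw":0,"fingers":1},{"dx":0,"dy":0,"dz":0,"yaw":0,"fingers":1},{"dx":0,"dy":0,"dz":0,"yaw":0,"fingers":0.6},{"dx":0,"dy":0,"dz":0,"yaw":0,"fingers":0.4},{"dx":0,"dy":0,"dz":0,"yaw":0,"fingers":0},{"dx":0,"dy":0,"dz":0,"yaw":0,"fingers":0},{"dx":0,"dy":0,"dz":0,"yaw":0,"fingers":0},{"dx":0,"dy":0,"dz":-0.1,"yaw":0,"fingers":0},{"dx":0,"dy":0,"dz":-0.2,"yaw":0,"fingers":0},{"dx":0,"dy":0,"dz":-0.4,"yaw":0,"fingers":0},{"dx":0,"dy":0,"dz":-0.4,"yaw":0,"fingers":0},{"dx":-0.4,"dy":0,"dz":0,"yaw":0,"fingers":0},{"dx":-0.4,"dy":0,"dz":0,"yaw":0,"fingers":0},{"dx":-0.4,"dy":0,"dz":0,"yaw":0,"fingers":0},{"dx":0,"dy":0,"dz":0,"yaw":0,"fingers":0},{"dx":0,"dy":0,"dz":0,"yaw":0,"fingers":0},{"dx":0,"dy":0,"dz":0,"yaw":0,"fingers":0}]}}

```text
clock: 28.15
position: [0.4234, -0.3547, 0.3662]
tool_rot: [3.141, -0.001, 0.984]
force: [-0.1, 0.1, -0.5]
grip_width: 0.0854
finger_force: 0.0
```

```bash
python3 -c "
from h import *
from workcell import grab_frame
go(.489,-.2555,.2555,.988)
S=grab_frame('side');T=grab_frame('top')
c=lambda a,x,y:cv2.resize(a[y:y+120,x:x+80],(400,600),interpolation=2)
cv2.imwrite('pics/m6.png',np.hstack([c(S,290,100),c(T,365,140)]))"
```

```text
now [ 0.4234 -0.3547  0.3662] rpy [ 3.141e+00 -1.000e-03  9.840e-01] F [-0.1  0.1 -0.5] w 0.0854 ff 0.0 t 28.15
units: yaw -0.0023 then shift (final frame) [1.19  0.002] or shift first (current frame) [ 1.19  -0.003] dz 1.107
```

View pics/m6.png

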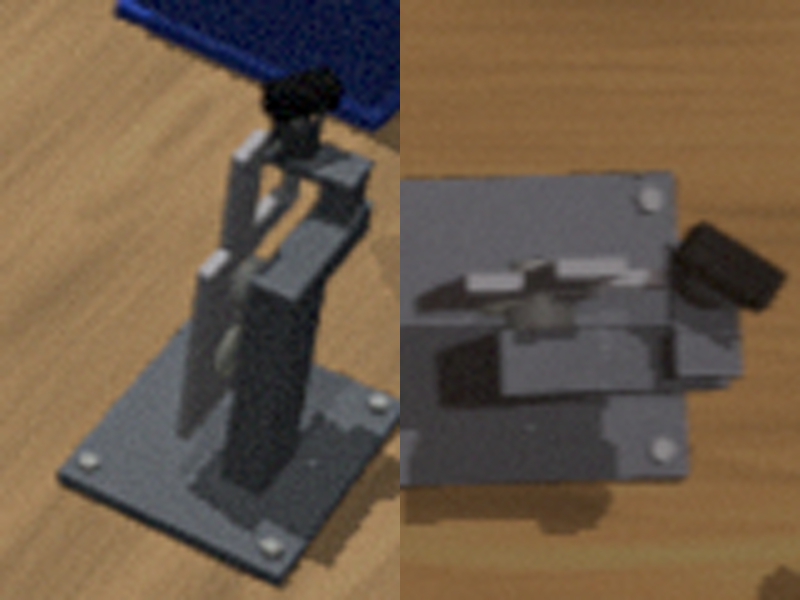

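The plate hangs upright between the collar and head (side crop (225,300)). The handle is down and back at its locked angle (crops (300,95) and (730,265)), and the robot is clear. Hand in.

```bash
python3 -c "
from workcell import workorder
print(workorder.job_done())"
```

```text
the job is handed in; nothing more can be done
None
```

I handed in the job at about 28 s on the robot clock: the slotted plate hangs on the stud, the plunger is down and turned back with its pin over the notch, and the gripper is clear; no verdict came back.

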